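# Proof two belt tensioners and mark the tired one

## Task

Proof both belt tensioners: with closed fingers press each black roller squarely round its travel, against the spring, with about 12 N (never over 18 N), hold that load for a second so that the lever carries the orange hand to its deflection, then ease the lever back to its stop without letting it snap. Do not touch the orange hands. The tensioner whose hand is left in the red is tired: stand the red marker upright and wholly on that tensioner's yellow disc, and leave the other things on the bench alone.

Things in the scene. Friction and masses are not known exactly. Their poses are not given: they have to be found in the camera images.
- tensioner_a: one of two spring belt tensioners that look alike (left or right varies) but may differ in stiffness. Fixed aluminium plate 230 x 180 x 12 mm, origin under its centre, x along its length away from the robot, y left. Steel lever sweeping level about an upright pivot; at rest it lies on a stop, pointing to the robot but turned 0.35 rad to the plate's +y side
- tensioner_a_pivot (a point): point on the lever's upright pivot axis, 52 mm above the worktop; the pivot is 57 mm high. The lever's stop post, 34 mm high, stands 62 mm from it on the lever's +y side
- tensioner_a_roller (a point): centre of the upright black roller that turns freely on the lever, 100 mm from the pivot, 28 mm across, from 38 to 68 mm above the worktop (lever below it up to 34 mm); moves with the lever. It is pressed from the plate's +y side toward -y, against the spring
- tensioner_a_lever (a joint): lever angle in rad: 0 on its stop, growing as it is pressed (counter-clockwise from above, the roller going to the plate's -y side), 0.85 at the end of its travel; the spring returns it
- tensioner_a_hand (a joint): reading in rad of the orange hand, a thin flat pointer 20 mm above the worktop under the lever, reaching over the scale at the plate's front. The lever carries it by a small orange pin and friction keeps it where the lever left it; starts near 0. Scale: green 0 to 0.35, red 0.35 to 0.80, long black tick each 0.1 rad
- tensioner_a_pad (a point): centre of the flat yellow disc, 56 mm across, on the base plate beside the pivot (64 mm from it, at the plate's left edge), 12 mm above the worktop, where the red marker goes if this unit is tired
- tensioner_b: one of two spring belt tensioners that look alike (left or right varies) but may differ in stiffness. Fixed aluminium plate 230 x 180 x 12 mm, origin under its centre, x along its length away from the robot, y left. Steel lever sweeping level about an upright pivot; at rest it lies on a stop, pointing to the robot but turned 0.35 rad to the plate's +y side
- tensioner_b_pivot (a point): point on the lever's upright pivot axis, 52 mm above the worktop; the pivot is 57 mm high. The lever's stop post, 34 mm high, stands 62 mm from it on the lever's +y side
- tensioner_b_roller (a point): centre of the upright black roller that turns freely on the lever, 100 mm from the pivot, 28 mm across, from 38 to 68 mm above the worktop (lever below it up to 34 mm); moves with the lever. It is pressed from the plate's +y side toward -y, against the spring
- tensioner_b_lever (a joint): lever angle in rad: 0 on its stop, growing as it is pressed (counter-clockwise from above, the roller going to the plate's -y side), 0.85 at the end of its travel; the spring returns it
- tensioner_b_hand (a joint): reading in rad of the orange hand, a thin flat pointer 20 mm above the worktop under the lever, reaching over the scale at the plate's front. The lever carries it by a small orange pin and friction keeps it where the lever left it; starts near 0. Scale: green 0 to 0.35, red 0.35 to 0.80, long black tick each 0.1 rad
- tensioner_b_pad (a point): centre of the flat yellow disc, 56 mm across, on the base plate beside the pivot (64 mm from it, at the plate's left edge), 12 mm above the worktop, where the red marker goes if this unit is tired
- marker: red plastic reject marker standing on the worktop: foot 32 mm across and 10 mm high, above it a round upright knob 21 mm across from 16 to 42 mm above the foot's underside; origin at the centre of its underside; 60 g
- cup_p: drawn steel cup 64 mm across, 47 mm high; bystander; origin at the centre of its underside
- cup_q: drawn steel cup 64 mm across, 47 mm high; bystander; origin at the centre of its underside
- vee: ground steel V block 62 x 57 x 35 mm; bystander; origin at the centre of its underside
- brush: flat chip brush with wooden handle, about 200 mm long, 12 mm high; bystander; origin at the centre of its underside
- key: chuck key with T bar, about 117 mm, 18 mm high; bystander; origin at the centre of its underside
- bar_end (a point): centre of the near end face of the fixed round bar, 68 mm thick, that overhangs the bench from the chuck of the machine at the back, between the tensioners, about 170 mm above the worktop; bar and machine extend from here away from the robot. Not to be handled: pass in front of it
Mind the look-alikes: they are no part of the job. Several things have the shape of the marker; the one meant has the colours described above.

How it is judged:
By the outcome, as a careful person would: the job done as asked, in the order asked, and still so for the second after the job is handed in, with the robot touching nothing.
It also fails if it takes over 72 s, if anything falls off the work surface, if the arm or the gripper's body presses on something with over 40 N, if the wrist force passes 120 N, or if a joint passes its speed limit or range.

## Robot

A 6-joint arm with a two-finger parallel gripper is mounted at the origin on a cart in front of the work surface, level with it; the furniture and walls round the work are solid. World frame = base frame: x ahead of the robot, y to its left, z up, the work surface at z = 0. Lengths are in m, angles in rad, forces in N, time in s.
With the tool pointing down it reaches from about 0.35 to 0.775 m from the base axis. Payload 5.5 kg.
Tool frame: the origin (TCP) lies midway between the tips of the shut fingers; the grasp point (between the pads) lies 19 mm behind it; z points along the fingers, x is the direction in which the jaws open and shut, and the axes are right-handed (so a half turn about z gives the same grasp; the last joint's range is limited). The gripper opens to 85 mm and grips with 20 to 120 N. Pads are 22 mm wide; open, the fingers measure 114 mm over their backs; the gripper's body (76 mm by 85 mm) begins 54 mm behind the grasp point. The pads swing forward as they close: fully open they stand 13 mm farther back than shut.
Start: joints at [1.152, 0.313, 0.046, 1.304, 0, 1.431], TCP at [0.158, 0.553, 0.231] pointing down, gripper open.
Joint ranges: [-2.76, 2.76], [-0.86, 1.69], [-1.03, 1.26], [-2.2, 2.34], [-1.47, 1.5], [-3.14, 3.14]. Speed limits (rad/s): [2.57, 2.57, 3.14, 3.14, 3.14, 3.14].

## Interface

Orientations are given as a unit quaternion [w, x, y, z].
In Python, from workcell import env gives the robot as it stands. The module is installed in compiled form; this text tells all that it offers.
- The arm moves only by the tool apply_moves, never from a script. Its argument "moves" is a list of rows, each a list of 3 entries, a list of its own where there are three numbers: the shift along the tool's x, y, z in cm, then the turn about the tool's z in degrees, then the opening, from 0 (shut) to 1 (fully open). In form: [[[x, y, z], yaw, gripper], ...]. A call has exactly 10 rows; each row is the pose to reach, as a shift and turn from the pose commanded when the call began, along the tool's axes at that moment; what a row does not reach only later rows make up. A row lasts 1/8 s, in which the tool goes at most 62.5 mm and 10.7 degrees, less where a joint would pass 70% of its speed; a pose out of reach is approached as far as the arm can. A call with a gripper value outside its range is refused whole. The fingers move at their own pace and stop on an object; "squeeze" is the grip in N (left out, the last holds). Time passes only in rows, so rows that repeat a pose let the fingers close, or fill a call up. It gives the time, the measured TCP pose, the force and the opening at its end, in the units of the state.
- env.get_state(): the state, without advancing time (a new reading comes with each control period).
- env.read_camera(name): name is "scene" or "side" or "wrist"; returns a dict with "pixels" (480x640x3 uint8, red, green, blue), "fov_y" (degrees; the focal length in pixels is half the picture's height over the tangent of half this angle, whatever the lens; pixels are square), "cx", "cy" (the principal point, pixels), "dist" ([k1, k2, p1, p2, k3] as OpenCV has them; the pictures are not rectified), "world_from_camera" (4x4, takes a point from camera to world coordinates); the wrist camera has in their place "hand_eye" (4x4, takes a point from camera to tool coordinates, whose origin is the TCP and whose axes are the tool frame's). Camera axes: x right, y down, z forward; pixel columns grow to the right and rows downward; lengths in m; the calibration is good to about 2 mm. A picture is of the moment at which its call begins: read the wrist's pose just before it. There is no depth.
- env.hand_in(): hands the job in, once; it reports no verdict.
The state is a dict: "clock": time; "joint_pos": joint angles; "qvel": joint speeds; "tau": joint torques, N m; "tcp_pos": TCP position; "orientation": TCP orientation; "wrist_force": force on the tool from outside, world axes, zero at the start; "ft_torque": the same for the moment, N m; "finger_gap": finger opening in m.
Only numpy, scipy, OpenCV 4.12 (cv2) and the standard library are available. Lean on these libraries where they do the work, as an engineer would, in place of code of your own. Each camera call takes 0.05 s, during which the arm holds its last target.

## Working session

There is one attempt and no reset: what is moved stays moved. The work goes in short steps, Python scripts to look and compute and a tool call to move; the robot and the scene stay as the last step left them, time stands still between calls to the robot, and variables do not carry over. Pictures are saved under pics/ and viewed, and the job is handed in when it is done.

Besides the shell and the picture viewer there is one more tool, called after "Emit:" as a command line: name --argument value ..., lists and objects as JSON in quotes. apply_moves: Moves the arm, as the interface text tells. Its arguments: {"type":"object","properties":{"moves":{"type":"array","items":{"type":"array"}},"squeeze":{"type":"number"}},"required":["moves"]}

```bash
mkdir -p pics
cat > h.py <<'E'
from workcell import env
import numpy as np, cv2
from scipy.spatial.transform import Rotation as R
def T_tool(s):
    q=s["orientation"];T=np.eye(4);T[:3,:3]=R.from_quat([q[1],q[2],q[3],q[0]]).as_matrix();T[:3,3]=s["tcp_pos"];return T
def shot(name,fn=None):
    s=env.get_state();c=env.read_camera(name);p=c["pixels"]
    f=240/np.tan(np.radians(c["fov_y"])/2)
    K=np.array([[f,0,c["cx"]],[0,f,c["cy"]],[0,0,1]]);d=np.array(c["dist"],float)
    W=np.array(c["world_from_camera"]) if "world_from_camera" in c else T_tool(s)@np.array(c["hand_eye"])
    bgr=cv2.cvtColor(p,cv2.COLOR_RGB2BGR)
    if fn: cv2.imwrite("pics/"+fn+".png",bgr); np.savez("pics/"+fn+".npz",K=K,d=d,W=W)
    return bgr,K,d,W
def load(fn):
    z=np.load("pics/"+fn+".npz");return cv2.imread("pics/"+fn+".png"),z["K"],z["d"],z["W"]
def ray(px,K,d,W):
    u=cv2.undistortPoints(np.array(px,float).reshape(-1,1,2),K,d).reshape(-1,2)
    r=np.c_[u,np.ones(len(u))]@W[:3,:3].T
    return W[:3,3],r
def plane(px,z,K,d,W):
    o,r=ray(px,K,d,W);t=(z-o[2])/r[:,2];return o+r*t[:,None]
def proj(P,K,d,W):
    V=np.linalg.inv(W);rv=cv2.Rodrigues(V[:3,:3])[0]
    return cv2.projectPoints(np.array(P,float).reshape(-1,1,3),rv,V[:3,3],K,d)[0].reshape(-1,2)
E
python3 - <<'E'
from h import *
print(env.get_state())
for n in("scene","side","wrist"):
    _,K,d,W=shot(n,n+"0");print(n,K[0,0],d,W.round(3))
E
```

```text
{'clock': 0.0, 'joint_pos': array([ 1.15238941e+00,  3.14009737e-01,  4.49535115e-02,  1.30359683e+00,
       -6.59206486e-06,  1.43117125e+00]), 'qvel': array([ 0.00035518, -0.00058824,  0.00033258,  0.0018906 ,  0.0011923 ,
        0.00024339]), 'tau': array([ 5.09805795e-04, -4.80618775e+01,  2.98535872e+01,  1.94230280e-02,
       -4.21012219e-04, -2.71516569e-06]), 'tcp_pos': array([0.1580419 , 0.55231079, 0.23039315]), 'orientation': array([ 4.53154576e-04,  7.98493463e-01,  6.02002764e-01, -8.10260666e-04]), 'wrist_force': array([-1.28990411, -1.08926023, -0.08544991]), 'ft_torque': array([ 0.00082195,  0.04081569, -0.04061957]), 'finger_gap': 0.08556245916405579}
scene 546.4868096306808 [-0.11098187  0.          0.          0.          0.        ] [[-0.645 -0.484  0.592 -0.276]
 [-0.765  0.414 -0.494  0.579]
 [-0.006 -0.771 -0.637  1.067]
 [ 0.     0.     0.     1.   ]]
side 497.17140528379826 [0.02637524 0.         0.         0.         0.        ] [[ 0.939 -0.213  0.27   0.226]
 [-0.344 -0.586  0.734 -1.144]
 [ 0.002 -0.782 -0.624  0.965]
 [ 0.     0.     0.     1.   ]]
wrist 412.1026729205863 [-0.06244918  0.          0.          0.          0.        ] [[ 0.275  0.928  0.253  0.094]
 [ 0.961 -0.265 -0.074  0.571]
 [-0.002  0.263 -0.965  0.374]
 [ 0.     0.     0.     1.   ]]
```

View pics/scene0.png

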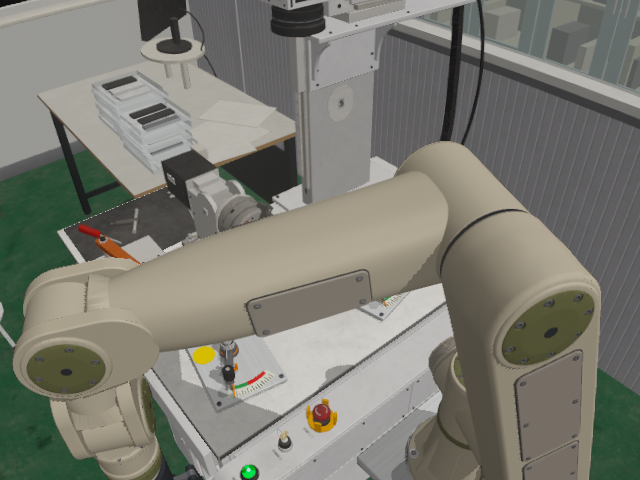

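View pics/side0.png

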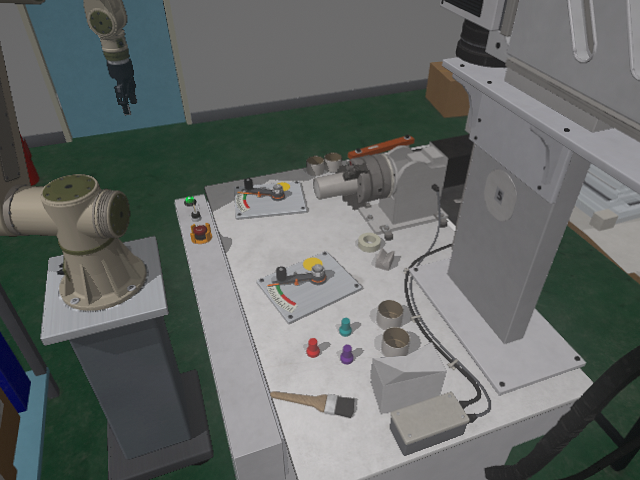

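View pics/wrist0.png

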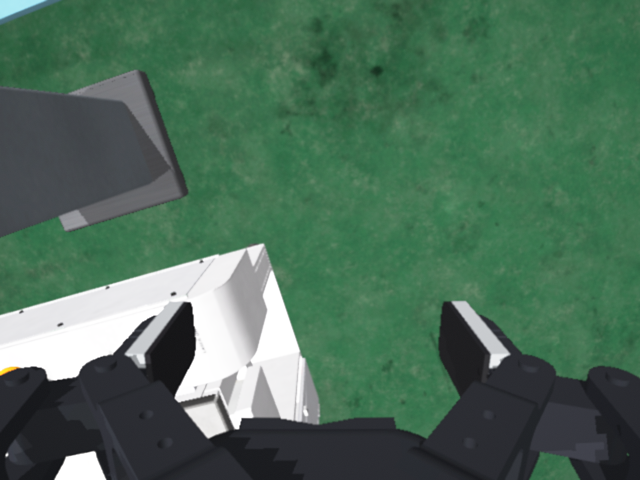

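The side view shows everything: the far (left) tensioner near px (270,198), the near (right) one near (305,283), the red marker at (313,347), teal and purple look-alikes at (345,326) and (347,353), and the brush and cups nearby. I'll enlarge and measure.

Run:
```python
from h import *
b,K,d,W=load("side0")
def crop(n,x0,y0,x1,y1,s):
    cv2.imwrite(f"pics/{n}.png",cv2.resize(b[y0:y1,x0:x1],None,fx=s,fy=s,interpolation=cv2.INTER_CUBIC))
crop("cL",225,165,325,225,8);crop("cR",250,245,370,330,6.6);crop("cM",290,310,370,370,8)
hsv=cv2.cvtColor(b,cv2.COLOR_BGR2HSV)
m=cv2.inRange(hsv,(22,150,120),(35,255,255))
n,l,st,ce=cv2.connectedComponentsWithStats(m)
for i in range(1,n):
    if st[i,4]>15: print("yellow",st[i],ce[i],plane(ce[i],.012,K,d,W).round(4))
m=cv2.inRange(hsv,(0,150,80),(6,255,255))|cv2.inRange(hsv,(174,150,80),(180,255,255))
n,l,st,ce=cv2.connectedComponentsWithStats(m)
for i in range(1,n):
    if st[i,4]>15: print("red",st[i],ce[i],plane(ce[i],.02,K,d,W).round(4))
```

```text
yellow [278 183  12   8  52] [284.78846154 185.82692308] [[0.6024 0.2732 0.012 ]]
yellow [304 258  18  12 133] [311.06766917 262.56390977] [[ 0.5584 -0.1364  0.012 ]]
red [244 200   5   8  17] [245.64705882 203.64705882] [[0.4476 0.2026 0.02  ]]
red [282 295  14  10  35] [288.08571429 299.82857143] [[ 0.4521 -0.2616  0.02  ]]
red [309 339   8   8  43] [312.3255814  341.62790698] [[ 0.4667 -0.4129  0.02  ]]
red [307 348  11   9  46] [311.10869565 352.43478261] [[ 0.4536 -0.442   0.02  ]]
```

View pics/cL.png

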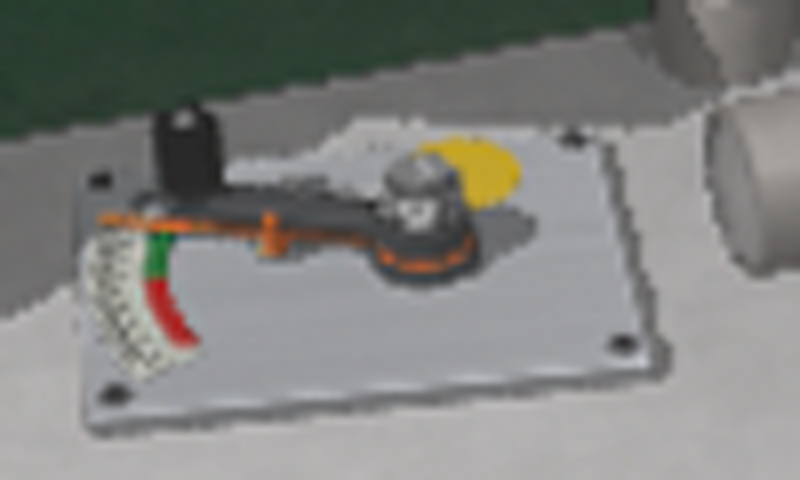

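View pics/cR.png

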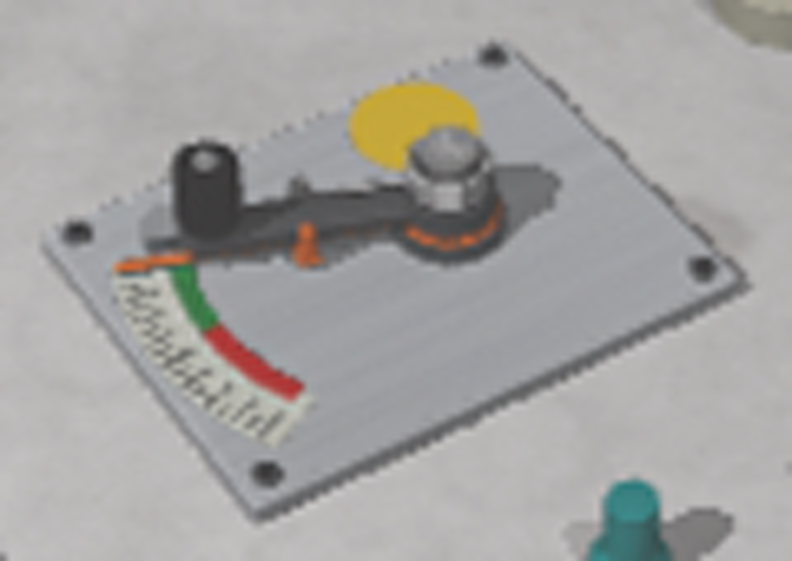

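View pics/cM.png

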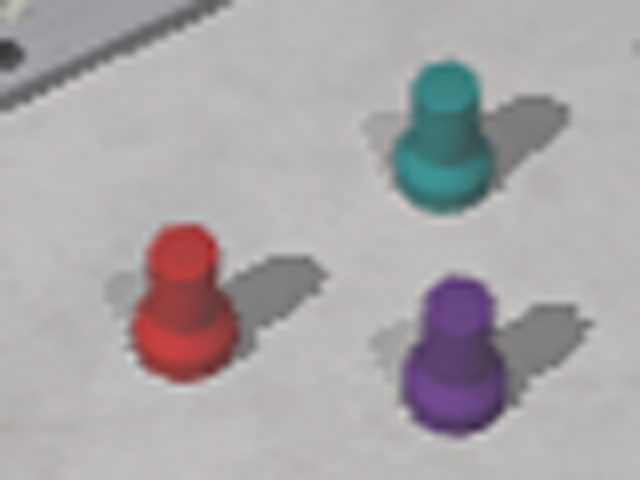

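```bash
cat > m.py <<'E'
from h import *
def unit(s,off,cor,disc,piv,rol,c):
    f=lambda p:np.array(p,float)/s+off-0.5+0.5/s
    P=lambda p,z:plane(f(p),z,*c)
    C=P(cor,.012);D=P([disc],.012)[0];V=P([piv],.057)[0];Rr=P([rol],.068)[0]
    print("corners",C[:,:2].round(4).tolist(),"sides",[round(float(np.linalg.norm(C[i]-C[(i+1)%4])),4) for i in range(4)])
    # order: front-left, front-right, back-right, back-left
    ax=(C[2]-C[1]+C[3]-C[0])[:2];yaw=np.arctan2(ax[1],ax[0]);ay=(C[0]-C[1]+C[3]-C[2])[:2]
    yaw2=np.arctan2(-ay[0],ay[1]);cen=C[:,:2].mean(0)
    print("cen",cen.round(4),"yaw",yaw,yaw2,"disc",D[:2].round(4),"piv",V[:2].round(4),"rol",Rr[:2].round(4))
    Q=np.array([[np.cos(yaw),np.sin(yaw)],[-np.sin(yaw),np.cos(yaw)]])
    for n,p in(("disc",D),("piv",V),("rol",Rr)):print(n,"in plate",(Q@(p[:2]-cen)).round(4))
    v=(Rr-V)[:2];print("arm",np.linalg.norm(v),"ang from -x",np.arctan2(v[1],-v[0]) , "expected world", )
if __name__=="__main__":
    c=load("side0")[1:]
    unit(8,np.array([225,165]),[(85,170),(90,425),(660,370),(605,130)],(473,172),(425,165),(185,115),c)
    unit(6.6,np.array([250,245]),[(42,245),(255,518),(745,285),(495,42)],(416,127),(447,143),(207,157),c)
    print(plane([290+183/8-.5,310+252/8-.5],.042,*c),plane([290+185/8-.5,310+340/8-.5],.005,*c))
    print(c[0],c[1])
E
python3 m.py
```

```text
corners [[0.4399, 0.332], [0.4022, 0.1485], [0.628, 0.1062], [0.6628, 0.2856]] sides [0.1874, 0.2298, 0.1828, 0.2277]
cen [0.5333 0.2181] yaw -0.19522300180953395 -0.19725180304673862 disc [0.5983 0.273 ] piv [0.5635 0.218 ] rol [0.4756 0.2724]
disc in plate [0.0532 0.0665]
piv in plate [0.0297 0.0058]
rol in plate [-0.0671  0.0422]
arm 0.10336707793620241 ang from -x 0.5544775652121017 expected world
corners [[0.3913, -0.1587], [0.4311, -0.3307], [0.6558, -0.2801], [0.6124, -0.1017]] sides [0.1766, 0.2304, 0.1836, 0.2283]
cen [ 0.5226 -0.2178] yaw 0.23691687644243128 0.23339839131598936 disc [ 0.5608 -0.143 ] piv [ 0.5537 -0.2038] rol [ 0.4562 -0.19  ]
disc in plate [0.0546 0.0638]
piv in plate [0.0335 0.0063]
rol in plate [-0.058   0.0426]
arm 0.0984986448163218 ang from -x 0.1409065386621226 expected world
[[ 0.46176255 -0.42820956  0.042     ]] [[ 0.46099358 -0.43085972  0.005     ]]
[[497.17140528   0.         323.76572557]
 [  0.         497.17140528 233.260914  ]
 [  0.           0.           1.        ]] [0.02637524 0.         0.         0.         0.        ]
```

```bash
cat > plan.py <<'E'
from h import *
def tyaw(T): return np.degrees(np.arctan2(T[1,1],T[0,1]))  # world angle of tool y
def to(p,ty,T=None):
    T=T_tool(env.get_state()) if T is None else T
    sh=T[:3,:3].T@(np.array(p)-T[:3,3])*100
    dy=-((ty-tyaw(T)+180)%360-180)
    return sh.round(2).tolist(),round(float(dy),1)
U={"L":dict(piv=np.array([.564,.218]),yaw=-.196),"R":dict(piv=np.array([.5535,-.2045]),yaw=.235)}
def press(u,th,gap,z=.047,h=.011+.014):
    """TCP for lever angle th, finger face gap m before roller; tool y = away from push"""
    a=np.pi-.35+U[u]["yaw"]+th
    r=np.array([np.cos(a),np.sin(a)]);t=np.array([-r[1],r[0]])
    p=U[u]["piv"]+.1*r-t*(h+gap)
    return [*p,z],np.degrees(np.arctan2(-t[1],-t[0]))
E
python3 - <<'E'
from plan import *
print(tyaw(T_tool(env.get_state())))
for u in"LR":print(press(u,0,.012))
p,a=press("L",0,.015,z=.11);print(to(p,a))
c=load("side0")[1:]
print("bar end",plane([[318,188]],.17,*c))
E
```

```text
-15.972369079021755
([np.float64(0.49775225494113684), np.float64(0.30154780831724964), 0.047], np.float64(58.716504385857036))
([np.float64(0.45840614903914395), np.float64(-0.1562697241410076), 0.047], np.float64(83.41098535599552))
([-14.47, 39.64, 12.07], -74.7)
bar end [[ 0.62700493 -0.00553283  0.17      ]]
```

Emit:
apply_moves --moves '[[[-14.5,39.6,6],-74.7,0],[[-14.5,39.6,6],-74.7,0],[[-14.5,39.6,6],-74.7,0],[[-14.5,39.6,6],-74.7,0],[[-14.5,39.6,6],-74.7,0],[[-14.5,39.6,12],-74.7,0],[[-14.5,39.6,12],-74.7,0],[[-14.5,39.6,12],-74.7,0],[[-14.5,39.6,12],-74.7,0],[[-14.5,39.6,12],-74.7,0]]'

```text
clock: 1.4
tcp_pos: [0.4986, 0.3046, 0.1114]
orientation: [-0.0, 0.27, 0.963, -0.0]
wrist_force: [-0.9, 0.3, -0.5]
finger_gap: 0.0001
```

Run:
```python
from plan import *
s=env.get_state();print(s["clock"],s["tcp_pos"],s["wrist_force"],s["finger_gap"],s["joint_pos"].round(2),tyaw(T_tool(s)))
shot("wrist","w1")
```

```text
1.4 [0.49856008 0.30463809 0.11138078] [-0.85267223  0.28186548 -0.5343775 ] 6.764853335724166e-05 [ 0.41  0.39 -0.14  1.04  0.   -0.61] 58.6815459822466
```

View pics/w1.png

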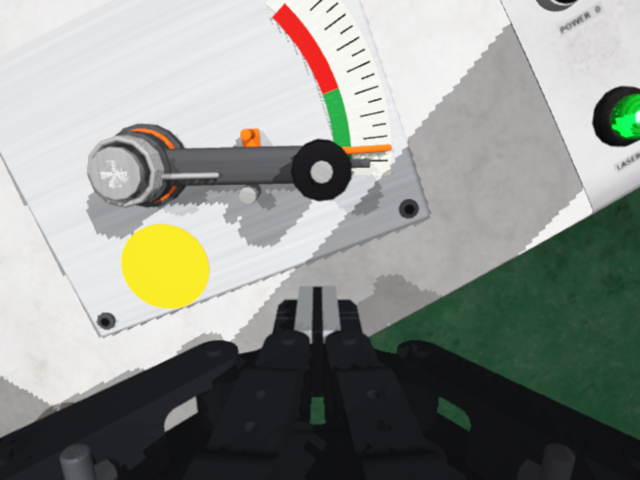

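The wrist view shows the roller at (322,171), the pivot at (117,173), the yellow disc at (165,266), and the hand near 0. The closed fingertips are at (317,300).

Run:
```python
from plan import *
c=load("w1")[1:]
r=plane([[322,171]],.068,*c)[0];v=plane([[117,173]],.057,*c)[0];dd=plane([[165,266]],.012,*c)[0]
print(r,v,dd,np.linalg.norm((r-v)[:2]),np.degrees(np.arctan2(*(r-v)[1::-1])),np.degrees(np.pi-.546))
print("disc-piv",np.linalg.norm((dd-v)[:2]))
print("tcp px",proj([env.get_state()["tcp_pos"]],*c))
for g in(.012,):
    p,a=press("L",0,g);print(p,to(p,a))
```

```text
[0.47183594 0.26603388 0.068     ] [0.55745612 0.21579025 0.057     ] [0.58894146 0.27053801 0.012     ] 0.09927355166322085 149.59473709686142 148.71650438585704
disc-piv 0.06315571824602322
tcp px [[316.47235661 309.12510721]]
[np.float64(0.49775225494113684), np.float64(0.30154780831724964), 0.047] ([-0.12, -0.35, 6.49], 0.0)
```

```bash
sed -i 's/\[.564,.218\]/[.5585,.2163]/' plan.py
python3 - <<'E'
from plan import *
for th,g in((0,.012),(0,.003),(0,0),(.1,0),(.2,0),(.3,0)):
    p,a=press("L",th,g);print(th,g,np.round(p,4),to(p,a))
E
```

```text
0 0.012 [0.4923 0.2998 0.047 ] ([0.26, -0.78, 6.49], 0.0)
0 0.003 [0.4876 0.2922 0.047 ] ([0.27, -1.68, 6.49], 0.0)
0 0 [0.486  0.2896 0.047 ] ([0.27, -1.98, 6.49], 0.0)
0.1 0 [0.4791 0.282  0.047 ] ([0.47, -2.99, 6.49], -5.7)
0.2 0 [0.4729 0.2737 0.047 ] ([0.56, -4.02, 6.49], -11.4)
0.3 0 [0.4676 0.2649 0.047 ] ([0.56, -5.05, 6.48], -17.2)
```

Emit:
apply_moves --moves '[[[0.2,0,3],0,0],[[0.3,-0.3,5],0,0],[[0.3,-0.5,6.5],0,0],[[0.3,-0.7,6.5],0,0],[[0.3,-0.9,6.5],0,0],[[0.3,-1.1,6.5],0,0],[[0.3,-1.3,6.5],0,0],[[0.3,-1.5,6.5],0,0],[[0.3,-1.6,6.5],0,0],[[0.3,-1.7,6.5],0,0]]'

```text
clock: 2.7
tcp_pos: [0.4877, 0.2914, 0.0463]
orientation: [-0.0, 0.27, 0.963, 0.0]
wrist_force: [0.2, -0.1, 1.2]
finger_gap: 0.0002
```

```bash
cat > f.py <<'E'
from plan import *
import sys
s=env.get_state();T=T_tool(s);f=T[:3,:3].T@s["wrist_force"]
print(s["clock"],s["tcp_pos"].round(4),"yaw",tyaw(T).round(1),"tool-force",f.round(2),"world",s["wrist_force"].round(2), "moment",(T[:3,:3].T@s["ft_torque"]).round(3))
E
python3 f.py; python3 -c "
from h import *
shot('wrist','w2')"
```

```text
2.7 [0.4877 0.2914 0.0463] yaw 58.7 tool-force [-0.26  0.03 -1.2 ] world [ 0.24 -0.11  1.2 ] moment [-0.029  0.008 -0.03 ]
```

View pics/w2.png

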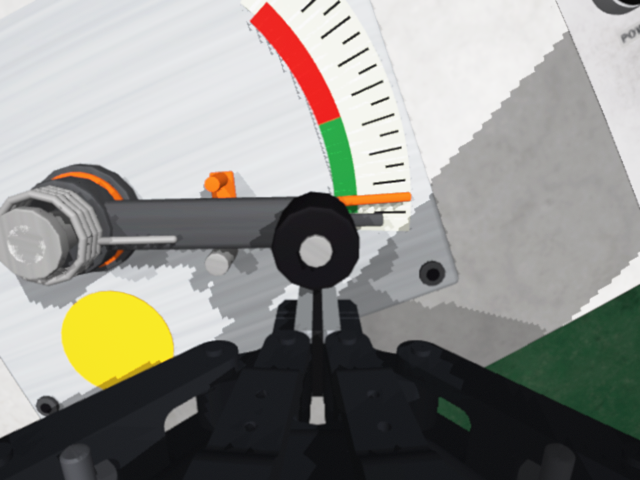

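```bash
cat > pr.py <<'E'
from plan import *
import sys
u=sys.argv[1]
for th in map(float,sys.argv[2:]):
    p,a=press(u,th,0);print(th,to(p,a))
E
python3 pr.py L 0 .02 .04 .06 .08 .1 .15
```

```text
0.0 ([0.04, -0.23, -0.07], 0.0)
0.02 ([0.09, -0.43, -0.07], -1.1)
0.04 ([0.14, -0.63, -0.07], -2.3)
0.06 ([0.18, -0.83, -0.07], -3.4)
0.08 ([0.21, -1.04, -0.07], -4.6)
0.1 ([0.24, -1.24, -0.07], -5.7)
0.15 ([0.3, -1.75, -0.07], -8.6)
```

Emit:
apply_moves --moves '[[[0,-0.1,0],0,0],[[0,-0.2,0],0,0],[[0.05,-0.3,0],-0.5,0],[[0.1,-0.4,0],-1,0],[[0.12,-0.5,0],-1.6,0],[[0.14,-0.6,0],-2.2,0],[[0.16,-0.7,0],-2.8,0],[[0.18,-0.8,0],-3.4,0],[[0.18,-0.8,0],-3.4,0],[[0.18,-0.8,0],-3.4,0]]'

```text
clock: 4.0
tcp_pos: [0.4823, 0.2859, 0.0464]
orientation: [0.0, 0.241, 0.971, 0.0]
wrist_force: [1.0, 4.0, -1.8]
finger_gap: 0.0001
```

```bash
python3 f.py;python3 pr.py L .06 .08 .1 .12 .14 .16
```

```text
4.0 [0.4823 0.2859 0.0464] yaw 62.1 tool-force [1.01 3.99 1.85] world [ 0.97  4.   -1.85] moment [-0.904  0.021 -0.049]
0.06 ([0.01, -0.09, -0.06], -0.0)
0.08 ([0.06, -0.29, -0.06], -1.2)
0.1 ([0.1, -0.49, -0.06], -2.3)
0.12 ([0.14, -0.7, -0.06], -3.5)
0.14 ([0.18, -0.9, -0.06], -4.6)
0.16 ([0.21, -1.1, -0.06], -5.8)
```

Emit:
apply_moves --moves '[[[0,-0.1,0],-0.6,0],[[0.03,-0.2,0],-1.2,0],[[0.06,-0.3,0],-1.8,0],[[0.08,-0.4,0],-2.4,0],[[0.1,-0.5,0],-3,0],[[0.12,-0.6,0],-3.5,0],[[0.12,-0.6,0],-3.5,0],[[0.12,-0.6,0],-3.5,0],[[0.12,-0.6,0],-3.5,0],[[0.12,-0.6,0],-3.5,0]]'

```text
clock: 5.25
tcp_pos: [0.4788, 0.2819, 0.0465]
orientation: [0.0, 0.211, 0.978, 0.001]
wrist_force: [3.5, 7.9, -3.2]
finger_gap: -0.0004
```

```bash
python3 f.py; python3 -c "
from h import *
shot('wrist','w3')"; python3 f.py;python3 pr.py L .08 .1 .12 .14 .16 .18 .2
```

```text
5.25 [0.4788 0.2819 0.0465] yaw 65.7 tool-force [0.07 8.65 3.23] world [ 3.51  7.92 -3.21] moment [-1.557  0.046  0.019]
5.3 [0.4789 0.2819 0.0465] yaw 65.7 tool-force [0.39 8.31 3.02] world [ 3.08  7.74 -3.  ] moment [-1.513  0.005 -0.004]
0.08 ([-0.07, 0.22, -0.05], 2.4)
0.1 ([-0.01, 0.02, -0.05], 1.2)
0.12 ([0.04, -0.18, -0.05], 0.1)
0.14 ([0.09, -0.38, -0.05], -1.1)
0.16 ([0.13, -0.58, -0.05], -2.2)
0.18 ([0.17, -0.78, -0.05], -3.4)
0.2 ([0.21, -0.99, -0.05], -4.5)
```

View pics/w3.png

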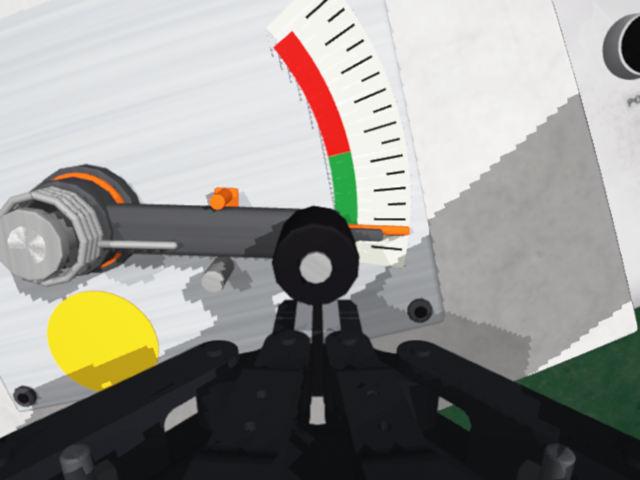

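Emit:
apply_moves --moves '[[[0,-0.1,0],-0.6,0],[[0.03,-0.2,0],-1.2,0],[[0.06,-0.3,0],-1.8,0],[[0.08,-0.38,0],-2.2,0],[[0.08,-0.43,0],-2.4,0],[[0.08,-0.43,0],-2.4,0],[[0.08,-0.43,0],-2.4,0],[[0.08,-0.43,0],-2.4,0],[[0.08,-0.43,0],-2.4,0],[[0.08,-0.43,0],-2.4,0]]'

```text
clock: 6.55
tcp_pos: [0.4766, 0.279, 0.0466]
orientation: [0.001, 0.19, 0.982, 0.002]
wrist_force: [4.1, 9.2, -4.9]
finger_gap: -0.0004
```

```bash
python3 f.py
```

```text
6.55 [0.4766 0.279  0.0466] yaw 68.1 tool-force [-0.42 10.03  4.89] world [ 4.14  9.17 -4.85] moment [-1.943 -0.02  -0.006]
```

Emit:
apply_moves --moves '[[[0,-0.08,0.02],-0.5,0],[[0.02,-0.16,0.04],-1,0],[[0.04,-0.24,0.06],-1.4,0],[[0.05,-0.26,0.06],-1.5,0],[[0.05,-0.26,0.06],-1.5,0],[[0.05,-0.26,0.06],-1.5,0],[[0.05,-0.26,0.06],-1.5,0],[[0.05,-0.26,0.06],-1.5,0],[[0.05,-0.26,0.06],-1.5,0],[[0.05,-0.26,0.06],-1.5,0]]'

```text
clock: 7.8
tcp_pos: [0.4758, 0.2773, 0.0466]
orientation: [0.001, 0.177, 0.984, 0.003]
wrist_force: [3.0, 10.7, -2.0]
finger_gap: -0.0001
```

```bash
python3 f.py; python3 -c "
from h import *
shot('wrist','w4')"; python3 f.py
```

```text
7.8 [0.4758 0.2773 0.0466] yaw 69.6 tool-force [ 0.95 11.1   2.06] world [ 2.99 10.74 -2.  ] moment [-2.208  0.022 -0.066]
7.85 [0.4758 0.2773 0.0465] yaw 69.6 tool-force [-0.04 12.01  1.97] world [ 4.23 11.25 -1.9 ] moment [-2.28e+00  2.00e-03 -1.10e-02]
```

View pics/w4.png

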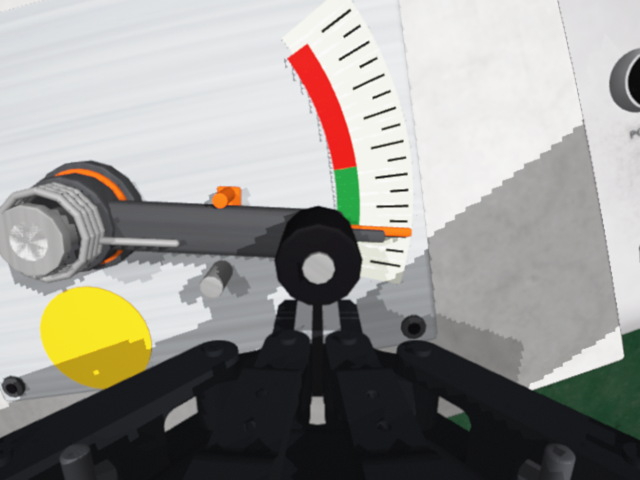

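Emit:
apply_moves --moves '[[[0.01,-0.06,0],-0.3,0],[[0.01,-0.06,0],-0.3,0],[[0.01,-0.06,0],-0.3,0],[[0.01,-0.06,0],-0.3,0],[[0.01,-0.06,0],-0.3,0],[[0.01,-0.06,0],-0.3,0],[[0.01,-0.06,0],-0.3,0],[[0.01,-0.06,0],-0.3,0],[[0.01,-0.06,0],-0.3,0],[[0.01,-0.06,0],-0.3,0]]'

```text
clock: 9.1
tcp_pos: [0.4755, 0.2769, 0.0465]
orientation: [0.001, 0.174, 0.985, 0.003]
wrist_force: [4.0, 11.0, -2.6]
finger_gap: -0.0001
```

```bash
python3 f.py; python3 pr.py L  .14 .12 .1 .08 .06 .04 .02 0 -.02 -.05
```

```text
9.1 [0.4755 0.2769 0.0465] yaw 69.9 tool-force [ 0.05 11.7   2.66] world [ 3.98 11.02 -2.6 ] moment [-2.359  0.033  0.033]
0.14 ([-0.03, 0.21, -0.04], 3.2)
0.12 ([-0.09, 0.41, -0.04], 4.3)
0.1 ([-0.16, 0.6, -0.04], 5.5)
0.08 ([-0.23, 0.8, -0.04], 6.6)
0.06 ([-0.3, 0.99, -0.04], 7.8)
0.04 ([-0.38, 1.18, -0.04], 8.9)
0.02 ([-0.47, 1.37, -0.04], 10.0)
0.0 ([-0.55, 1.56, -0.04], 11.2)
-0.02 ([-0.64, 1.74, -0.03], 12.3)
-0.05 ([-0.78, 2.02, -0.03], 14.1)
```

Emit:
apply_moves --moves '[[[-0.02,0.12,0],0.7,0],[[-0.05,0.27,0],1.6,0],[[-0.1,0.42,0],2.6,0],[[-0.15,0.57,0],3.6,0],[[-0.2,0.72,0],4.6,0],[[-0.26,0.87,0],5.6,0],[[-0.32,1.02,0],6.6,0],[[-0.38,1.17,0],7.6,0],[[-0.43,1.3,0],8.5,0],[[-0.48,1.4,0],9.3,0]]'

```text
clock: 10.35
tcp_pos: [0.4837, 0.2861, 0.0462]
orientation: [0.001, 0.255, 0.967, 0.0]
wrist_force: [1.2, 2.6, 2.3]
finger_gap: 0.0002
```

Emit:
apply_moves --moves '[[[-0.03,0.08,0],0.5,0],[[-0.06,0.16,0],1,0],[[-0.09,0.24,0],1.5,0],[[-0.12,0.32,0],1.9,0],[[-0.15,0.4,0],1.9,0],[[-0.18,0.5,0],1.9,0],[[-0.2,0.7,0],1.9,0],[[-0.2,0.95,0],1.9,0],[[-0.2,1.2,0],1.9,0],[[-0.2,1.4,-0.2],1.9,0]]'

```text
clock: 11.6
tcp_pos: [0.4918, 0.2973, 0.0476]
orientation: [-0.0, 0.27, 0.963, -0.0]
wrist_force: [-1.0, 0.5, 0.3]
finger_gap: 0.0003
```

```bash
python3 f.py; python3 -c "
from h import *
shot('wrist','w5')";python3 - <<'E'
from plan import *
p,a=press("R",0,.015,z=.11);print(np.round(p,3),to(p,a),to([*p[:2],.16],a))
E
```

```text
11.6 [0.4918 0.2973 0.0476] yaw 58.6 tool-force [ 1.15 -0.09 -0.28] world [-1.03  0.52  0.28] moment [ 0.044  0.049 -0.002]
[ 0.459 -0.153  0.11 ] ([-20.61, -40.24, -6.21], -24.8) ([-20.61, -40.24, -11.21], -24.8)
```

View pics/w5.png

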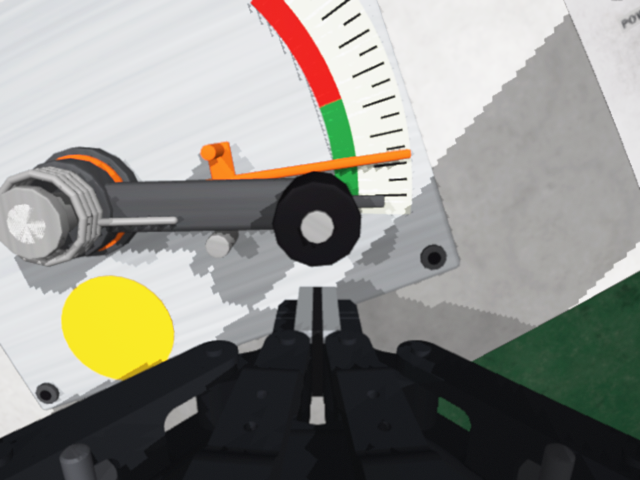

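Left hand reads about 0.15, in the green, and the lever is back on its stop. Next is the right unit: up, then across in front of the bar.

Emit:
apply_moves --moves '[[[0,0,-5],0,0],[[0,-2,-9],0,0],[[-20.6,-40.2,-10],-24.8,0],[[-20.6,-40.2,-10],-24.8,0],[[-20.6,-40.2,-10],-24.8,0],[[-20.6,-40.2,-10],-24.8,0],[[-20.6,-40.2,-8],-24.8,0],[[-20.6,-40.2,-6.2],-24.8,0],[[-20.6,-40.2,-6.2],-24.8,0],[[-20.6,-40.2,-6.2],-24.8,0]]'

```text
clock: 12.9
tcp_pos: [0.4579, -0.1567, 0.1091]
orientation: [-0.0, 0.06, 0.998, -0.0]
wrist_force: [0.0, 0.2, 0.0]
finger_gap: -0.0
```

```bash
python3 f.py; python3 -c "
from h import *
shot('wrist','w6')
print(env.get_state()['joint_pos'].round(2))"
```

```text
12.9 [ 0.4579 -0.1567  0.1091] yaw 83.1 tool-force [-0.01  0.18 -0.01] world [0.04 0.18 0.01] moment [0.028 0.024 0.026]
[-0.49  0.21 -0.4   0.96 -0.   -1.95]
```

View pics/w6.png

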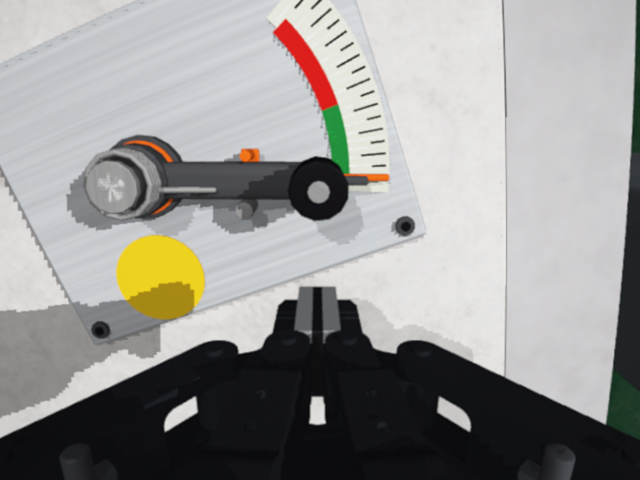

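The right unit's roller is at (318,190), pivot at (112,186), disc at (161,277), hand near 0.

Run:
```python
from plan import *
b,*c=load("w6")
hsv=cv2.cvtColor(b,cv2.COLOR_BGR2HSV);m=cv2.inRange(hsv,(22,150,80),(35,255,255))
cn=max(cv2.findContours(m,0,2)[0],key=cv2.contourArea);e=cv2.fitEllipse(cn);print(e)
r=plane([[318,190]],.068,*c)[0];v=plane([[112,186]],.057,*c)[0];dd=plane([e[0]],.012,*c)[0]
print(r,v,dd,np.linalg.norm((r-v)[:2]),np.degrees(np.arctan2(*(r-v)[1::-1])),np.degrees(np.pi-.115))
print("disc-piv",np.linalg.norm((dd-v)[:2]))
U["R"]["piv"]=v[:2]
for g in(.012,.003):
    p,a=press("R",0,g);print(p,to(p,a))
```

```text
((160.12147521972656, 276.81402587890625), (79.68054962158203, 89.4716567993164), 123.21595001220703)
[ 0.45249345 -0.19472192  0.068     ] [ 0.55132713 -0.2073734   0.057     ] [ 0.55823028 -0.14418637  0.012     ] 0.09964013158286399 172.70536628235226 173.4109853559955
disc-piv 0.06356299604805697
[np.float64(0.45623328156989357), np.float64(-0.15914312509673373), 0.047] ([0.14, -0.33, 6.22], -0.2)
[np.float64(0.4552005613743506), np.float64(-0.1680836781555617), 0.047] ([0.13, -1.23, 6.22], -0.2)
```

Emit:
apply_moves --moves '[[[0.1,0,3],0,0],[[0.2,0,5],0,0],[[0.2,-0.1,6.2],0,0],[[0.2,-0.3,6.3],0,0],[[0.2,-0.5,6.3],0,0],[[0.2,-0.7,6.3],0,0],[[0.2,-0.9,6.3],0,0],[[0.2,-1.1,6.3],0,0],[[0.2,-1.2,6.3],0,0],[[0.2,-1.2,6.3],0,0]]'

```text
clock: 14.2
tcp_pos: [0.455, -0.1651, 0.0467]
orientation: [0.0, 0.057, 0.998, 0.0]
wrist_force: [0.1, 0.4, -0.5]
finger_gap: 0.0004
```

```bash
sed -i 's/\[.5535,-.2045\]/[.5515,-.2070]/' plan.py; python3 f.py; python3 -c "
from h import *
shot('wrist','w7')"; python3 pr.py R 0 .05 .1 .15 .2
```

```text
14.2 [ 0.455  -0.1651  0.0467] yaw 83.4 tool-force [-0.04  0.41  0.48] world [ 0.09  0.4  -0.48] moment [ 0.001 -0.036  0.026]
0.0 ([-0.07, -0.57, -0.04], 0.0)
0.05 ([0.05, -1.07, -0.04], -2.9)
0.1 ([0.13, -1.58, -0.04], -5.7)
0.15 ([0.19, -2.09, -0.04], -8.6)
0.2 ([0.23, -2.6, -0.04], -11.5)
```

View pics/w7.png

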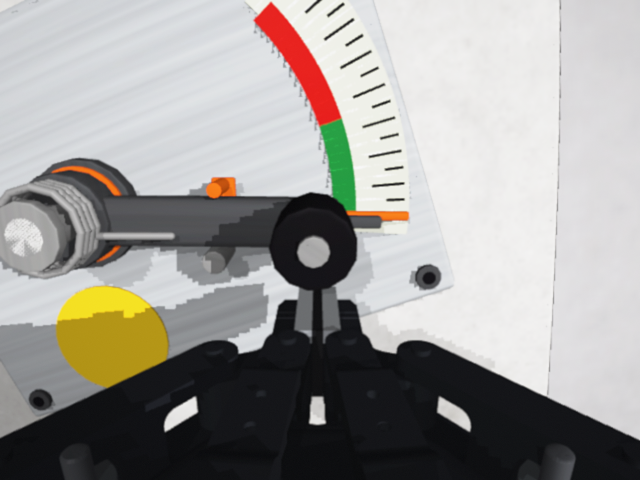

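Emit:
apply_moves --moves '[[[-0.07,-0.2,0],0,0],[[-0.07,-0.4,0],0,0],[[-0.04,-0.5,0],-0.5,0],[[-0.02,-0.6,0],-1,0],[[0,-0.7,0],-1.5,0],[[0.02,-0.8,0],-2,0],[[0.04,-0.9,0],-2.5,0],[[0.06,-1.0,0],-3,0],[[0.06,-1.0,0],-3,0],[[0.06,-1.0,0],-3,0]]'

```text
clock: 15.5
tcp_pos: [0.4533, -0.1748, 0.0466]
orientation: [-0.0, 0.031, 1.0, 0.0]
wrist_force: [0.0, 1.5, 1.9]
finger_gap: 0.0001
```

```bash
python3 f.py;  python3 pr.py R  .05 .1 .15 .2
```

```text
15.5 [ 0.4533 -0.1748  0.0466] yaw 86.4 tool-force [ 0.07  1.53 -1.86] world [0.03 1.53 1.86] moment [-0.398  0.065  0.002]
0.05 ([-0.01, -0.08, -0.04], 0.2)
0.1 ([0.1, -0.58, -0.04], -2.7)
0.15 ([0.19, -1.09, -0.04], -5.6)
0.2 ([0.26, -1.6, -0.04], -8.4)
```

Emit:
apply_moves --moves '[[[0.04,-0.2,0],-1,0],[[0.08,-0.4,0],-2,0],[[0.12,-0.6,0],-3,0],[[0.16,-0.8,0],-4,0],[[0.19,-1.0,0],-5.1,0],[[0.22,-1.2,0],-6.2,0],[[0.24,-1.35,0],-7,0],[[0.26,-1.5,0],-7.9,0],[[0.26,-1.5,0],-7.9,0],[[0.26,-1.5,0],-7.9,0]]'

```text
clock: 16.75
tcp_pos: [0.4496, -0.1895, 0.0466]
orientation: [-0.0, -0.038, 0.999, 0.0]
wrist_force: [-0.3, 5.0, 2.2]
finger_gap: -0.0002
```

```bash
python3 f.py;  python3 pr.py R  .2 .25 .3 .35 .4 .45
```

```text
16.75 [ 0.4496 -0.1895  0.0466] yaw 94.3 tool-force [-0.06  4.96 -2.24] world [-0.31  4.95  2.25] moment [-0.916  0.081 -0.01 ]
0.2 ([-0.0, -0.11, -0.04], -0.5)
0.25 ([0.11, -0.61, -0.04], -3.4)
0.3 ([0.19, -1.12, -0.04], -6.3)
0.35 ([0.25, -1.63, -0.04], -9.1)
0.4 ([0.28, -2.15, -0.04], -12.0)
0.45 ([0.28, -2.66, -0.04], -14.9)
```

Emit:
apply_moves --moves '[[[0.06,-0.25,0],-1.4,0],[[0.11,-0.5,0],-2.8,0],[[0.15,-0.75,0],-4.2,0],[[0.18,-1.0,0],-5.6,0],[[0.21,-1.25,0],-7,0],[[0.24,-1.5,0],-8.4,0],[[0.26,-1.75,0],-9.8,0],[[0.28,-2.0,0],-11.2,0],[[0.28,-2.0,0],-11.2,0],[[0.28,-2.0,0],-11.2,0]]'

```text
clock: 18.0
tcp_pos: [0.4475, -0.2085, 0.0465]
orientation: [-0.001, -0.135, 0.991, 0.001]
wrist_force: [-2.4, 7.1, 4.5]
finger_gap: -0.0001
```

```bash
python3 f.py;  python3 pr.py R .35  .4 .45 .5 .55; python3 -c "
from h import *
shot('wrist','w8')"
```

```text
18.0 [ 0.4475 -0.2085  0.0465] yaw 105.6 tool-force [ 0.38  7.51 -4.46] world [-2.37  7.12  4.48] moment [-1.642 -0.091 -0.023]
0.35 ([-0.15, 0.22, -0.05], 2.1)
0.4 ([-0.02, -0.28, -0.05], -0.8)
0.45 ([0.08, -0.79, -0.05], -3.6)
0.5 ([0.16, -1.29, -0.05], -6.5)
0.55 ([0.22, -1.81, -0.05], -9.4)
```

View pics/w8.png

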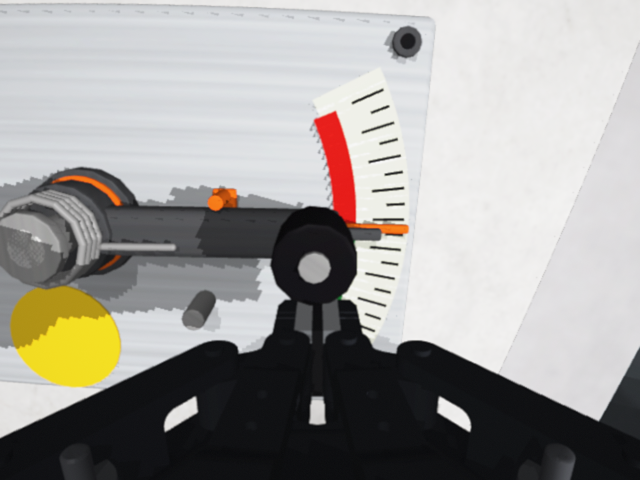

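Emit:
apply_moves --moves '[[[0.05,-0.25,-0.03],-1.4,0],[[0.1,-0.5,-0.06],-2.8,0],[[0.14,-0.75,-0.06],-4.2,0],[[0.17,-1.0,-0.06],-5.6,0],[[0.19,-1.2,-0.06],-6.7,0],[[0.21,-1.4,-0.06],-7.8,0],[[0.22,-1.5,-0.06],-8.4,0],[[0.22,-1.5,-0.06],-8.4,0],[[0.22,-1.5,-0.06],-8.4,0],[[0.22,-1.5,-0.06],-8.4,0]]'

```text
clock: 19.3
tcp_pos: [0.448, -0.2223, 0.0465]
orientation: [-0.002, -0.208, 0.978, 0.003]
wrist_force: [-5.2, 10.1, 6.3]
finger_gap: -0.0002
```

```bash
python3 f.py;  python3 pr.py R .45 .5 .55 .6
```

```text
19.3 [ 0.448  -0.2223  0.0465] yaw 114.0 tool-force [ 0.67 11.42 -6.19] world [-5.22 10.13  6.26] moment [-2.113  0.031 -0.035]
0.45 ([-0.33, 0.52, -0.04], 4.8)
0.5 ([-0.17, 0.03, -0.05], 1.9)
0.55 ([-0.04, -0.47, -0.05], -1.0)
0.6 ([0.06, -0.98, -0.05], -3.8)
```

Emit:
apply_moves --moves '[[[-0.02,-0.08,-0.06],-0.2,0],[[-0.04,-0.16,-0.12],-0.4,0],[[-0.04,-0.24,-0.15],-0.6,0],[[-0.04,-0.28,-0.15],-0.8,0],[[-0.04,-0.28,-0.15],-0.8,0],[[-0.04,-0.28,-0.15],-0.8,0],[[-0.04,-0.28,-0.15],-0.8,0],[[-0.04,-0.28,-0.15],-0.8,0],[[-0.04,-0.28,-0.15],-0.8,0],[[-0.04,-0.28,-0.15],-0.8,0]]'

```text
clock: 20.55
tcp_pos: [0.4482, -0.2237, 0.0469]
orientation: [-0.003, -0.214, 0.977, 0.004]
wrist_force: [-5.3, 10.4, 0.1]
finger_gap: -0.0002
```

```bash
python3 f.py; python3 -c "
from h import *
shot('wrist','w9')"; python3 f.py
```

```text
20.55 [ 0.4482 -0.2237  0.0469] yaw 114.8 tool-force [ 0.46 11.71 -0.04] world [-5.32 10.44  0.15] moment [-2.239  0.115 -0.041]
20.6 [ 0.4482 -0.2238  0.0468] yaw 114.8 tool-force [-0.07 12.43  0.04] world [-5.14 11.31  0.07] moment [-2.253 -0.044 -0.029]
```

View pics/w9.png

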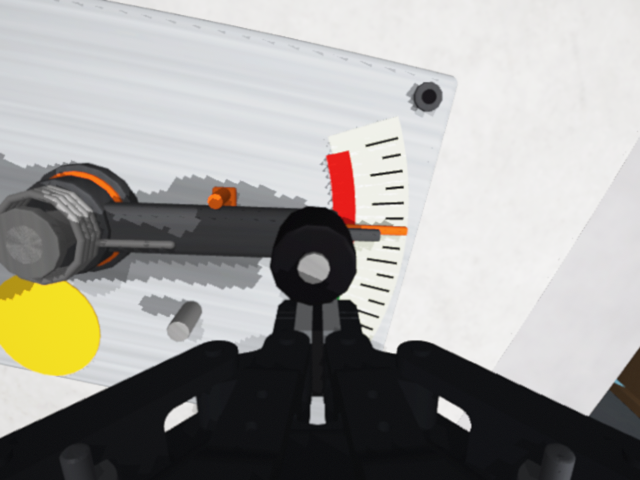

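Force is about 12 N with no vertical component. I'll nudge slightly and hold.

Emit:
apply_moves --moves '[[[0,-0.06,0],-0.2,0],[[0,-0.06,0],-0.2,0],[[0,-0.06,0],-0.2,0],[[0,-0.06,0],-0.2,0],[[0,-0.06,0],-0.2,0],[[0,-0.06,0],-0.2,0],[[0,-0.06,0],-0.2,0],[[0,-0.06,0],-0.2,0],[[0,-0.06,0],-0.2,0],[[0,-0.06,0],-0.2,0]]'

```text
clock: 21.85
tcp_pos: [0.4484, -0.2243, 0.0469]
orientation: [-0.003, -0.216, 0.976, 0.004]
wrist_force: [-4.5, 10.3, 1.2]
finger_gap: -0.0003
```

```bash
python3 f.py; python3 pr.py R .49 .45 .4 .35 .3 .25 .2 .15 .1 .05 0 -.05
```

```text
21.85 [ 0.4484 -0.2243  0.0469] yaw 115.0 tool-force [-0.27 11.22 -1.13] world [-4.48 10.28  1.23] moment [-2.273  0.015  0.018]
0.49 ([-0.25, 0.31, -0.01], 3.5)
0.45 ([-0.38, 0.71, -0.01], 5.8)
0.4 ([-0.57, 1.19, -0.01], 8.6)
0.35 ([-0.78, 1.66, -0.0], 11.5)
0.3 ([-1.01, 2.12, 0.0], 14.4)
0.25 ([-1.27, 2.56, 0.0], 17.2)
0.2 ([-1.55, 3.0, 0.01], 20.1)
0.15 ([-1.85, 3.42, 0.01], 23.0)
0.1 ([-2.17, 3.82, 0.01], 25.8)
0.05 ([-2.51, 4.21, 0.01], 28.7)
0.0 ([-2.87, 4.58, 0.02], 31.6)
-0.05 ([-3.24, 4.93, 0.02], 34.4)
```

Emit:
apply_moves --moves '[[[-0.06,0.15,0],1.0,0],[[-0.18,0.43,0],3.2,0],[[-0.32,0.72,0],5.5,0],[[-0.48,1.02,0],7.5,0],[[-0.63,1.32,0],9.4,0],[[-0.78,1.62,0],11.3,0],[[-0.93,1.92,0],13.1,0],[[-1.07,2.2,0],14.9,0],[[-1.22,2.47,0],16.6,0],[[-1.35,2.7,0],18,0]]'

```text
clock: 23.1
tcp_pos: [0.451, -0.1957, 0.0471]
orientation: [-0.002, -0.06, 0.998, 0.002]
wrist_force: [-0.7, 7.2, -5.6]
finger_gap: -0.0004
```

```bash
python3 f.py; python3 pr.py R .25 .2 .15 .1 .05 0.02 0 -.05 -.1
```

```text
23.1 [ 0.451  -0.1957  0.0471] yaw 96.9 tool-force [-0.22  7.19  5.68] world [-0.67  7.18 -5.65] moment [-1.268e+00 -3.000e-03 -1.000e-03]
0.25 ([0.19, 0.03, 0.01], -0.8)
0.2 ([0.06, 0.53, 0.01], 2.0)
0.15 ([-0.09, 1.02, 0.01], 4.9)
0.1 ([-0.27, 1.5, 0.01], 7.8)
0.05 ([-0.48, 1.98, 0.01], 10.6)
0.02 ([-0.61, 2.26, 0.01], 12.3)
0.0 ([-0.7, 2.44, 0.02], 13.5)
-0.05 ([-0.95, 2.89, 0.02], 16.4)
-0.1 ([-1.22, 3.33, 0.02], 19.2)
```

Emit:
apply_moves --moves '[[[-0.03,0.25,0.08],1.2,0],[[-0.06,0.5,0.08],2.5,0],[[-0.11,0.75,0.08],3.8,0],[[-0.18,1.0,0.08],5.1,0],[[-0.26,1.22,0.08],6.4,0],[[-0.34,1.44,0.08],7.6,0],[[-0.42,1.66,0.08],8.9,0],[[-0.49,1.84,0.08],10,0],[[-0.55,2.0,0.08],11,0],[[-0.6,2.12,0.08],11.7,0]]'

```text
clock: 24.35
tcp_pos: [0.4569, -0.1761, 0.0483]
orientation: [0.0, 0.042, 0.999, -0.0]
wrist_force: [0.5, 1.7, -2.4]
finger_gap: 0.0001
```

Emit:
apply_moves --moves '[[[-0.04,0.1,0],0.5,0],[[-0.08,0.2,0],1,0],[[-0.12,0.3,0],1.6,0],[[-0.16,0.4,0],1.8,0],[[-0.2,0.5,0],1.8,0],[[-0.2,0.6,0],1.8,0],[[-0.2,0.8,0],1.8,0],[[-0.2,1.1,0],1.8,0],[[-0.2,1.4,-0.5],1.8,0],[[-0.2,1.6,-2],1.8,0]]'

```text
clock: 25.6
tcp_pos: [0.4591, -0.1595, 0.0681]
orientation: [-0.001, 0.057, 0.998, 0.0]
wrist_force: [0.3, -0.8, 1.4]
finger_gap: -0.0002
```

```bash
python3 f.py; python3 -c "
from h import *
shot('wrist','w10')
print(env.get_state()['joint_pos'].round(2))"
```

```text
25.6 [ 0.4591 -0.1595  0.0681] yaw 83.4 tool-force [-0.41 -0.75 -1.43] world [ 0.32 -0.8   1.43] moment [-0.014  0.03   0.009]
[-0.5   0.26 -0.45  0.86  0.   -1.96]
```

View pics/w10.png

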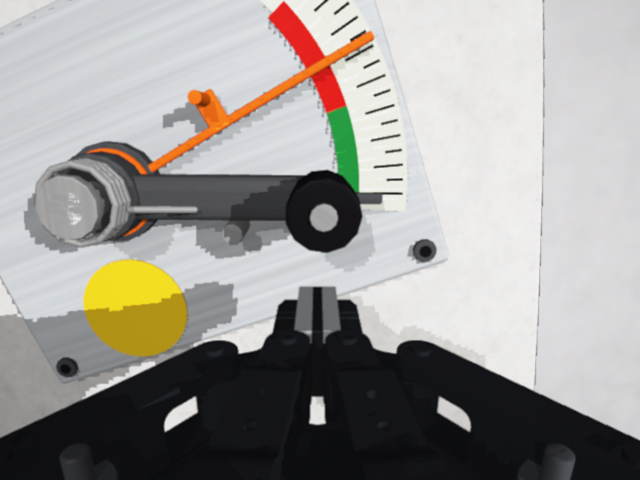

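Right hand is left at about 0.52, in the red, and its lever is on its stop, so the right unit is the tired one. Next is the red marker.

Run:
```python
from plan import *
print(to([.45,-.43,.15],0))
c=load("side0")[1:]
f=lambda x,y:[290+x/8-.5,310+y/8-.5]
for n,p in(("red",(183,252)),("teal",(446,85)),("purple",(459,302))):print(n,plane(f(*p),.042,*c).round(3))
```

```text
([-2.04, -26.94, -7.93], 83.4)
red [[ 0.462 -0.428  0.042]]
teal [[ 0.558 -0.395  0.042]]
purple [[ 0.531 -0.473  0.042]]
```

Emit:
apply_moves --moves '[[[0,0,-5],0,0],[[0,0,-8],0,0],[[-2,-27,-8],84,0.6],[[-2,-27,-8],84,0.6],[[-2,-27,-8],84,0.6],[[-2,-27,-8],84,0.6],[[-2,-27,-8],84,0.6],[[-2,-27,-8],84,0.6],[[-2,-27,-8],84,0.6],[[-2,-27,-8],84,0.6]]'

```text
clock: 26.9
tcp_pos: [0.4488, -0.431, 0.1487]
orientation: [0.0, 0.713, 0.702, -0.0]
wrist_force: [0.7, -0.1, 0.9]
finger_gap: 0.0514
```

Emit:
apply_moves --moves '[[[0,0,0],0,0.6],[[0,0,0],0,0.6],[[0,0,0],0,0.6],[[0,0,0],0,0.6],[[0,0,0],0,0.6],[[0,0,0],0,0.6],[[0,0,0],0,0.6],[[0,0,0],0,0.6],[[0,0,0],0,0.6],[[0,0,0],0,0.6]]'

```text
clock: 28.15
tcp_pos: [0.4487, -0.4306, 0.148]
orientation: [-0.0, 0.711, 0.704, 0.0]
wrist_force: [0.1, -1.2, -0.4]
finger_gap: 0.0513
```

```bash
python3 f.py; python3 -c "
from h import *
shot('wrist','w11')
s=env.get_state();print(s['joint_pos'].round(2),s['finger_gap'])"
```

```text
28.15 [ 0.4487 -0.4306  0.148 ] yaw -0.6 tool-force [-1.16  0.15  0.37] world [ 0.14 -1.16 -0.37] moment [ 0.007  0.008 -0.043]
[-0.89  0.44  0.02  1.16  0.   -0.88] 0.051123742471500956
```

View pics/w11.png

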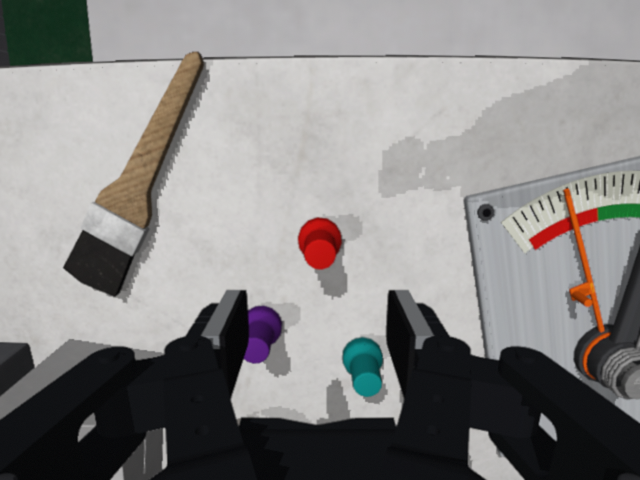

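Three marker-shaped things are in view: red at (320,245), purple at (260,335) and teal at (364,365). Only the first is red all over, foot and knob, so that is the one meant; I'll confirm it in a crop and measure it.

Run:
```python
from plan import *
b,*c=load("w11")
cv2.imwrite("pics/cR2.png",cv2.resize(b[200:410,210:430],None,fx=2.8,fy=2.8,interpolation=cv2.INTER_CUBIC))
# knob top: brighter red region
hsv=cv2.cvtColor(b,cv2.COLOR_BGR2HSV)
m=cv2.inRange(hsv,(0,150,60),(8,255,255))|cv2.inRange(hsv,(172,150,60),(180,255,255));m[:, 400:]=0
cn=max(cv2.findContours(m,0,2)[0],key=cv2.contourArea);print(cv2.boundingRect(cn))
x,y,w,h=cv2.boundingRect(cn)
print("top px->",plane([[320,253]],.042,*c),"foot->",plane([[320,238]],.010,*c))
print("tcp px", proj([env.get_state()["tcp_pos"]],*c), proj([[.4487,-.4306,.042]],*c))
```

```text
(298, 218, 43, 51)
top px-> [[ 0.45959667 -0.42841482  0.042     ]] foot-> [[ 0.45845311 -0.4281852   0.01      ]]
tcp px [[315.94891817 308.71882216]] [[316.37047556 236.43552269]]
```

View pics/cR2.png

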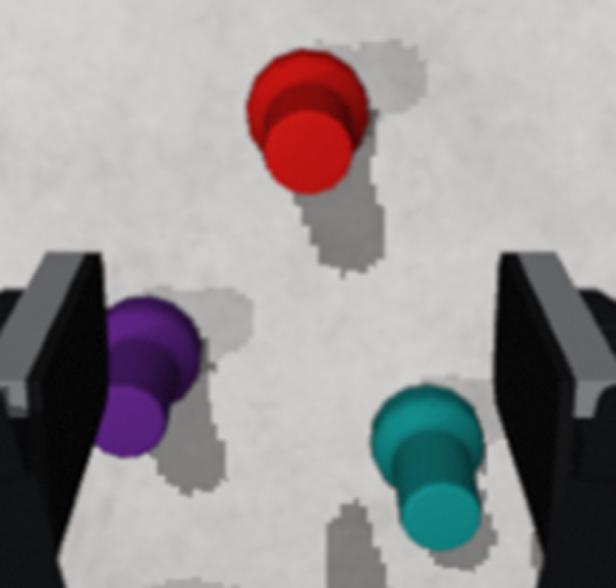

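Emit:
apply_moves --moves '[[[0.2,1.1,3],0,0.6],[[0.2,1.1,6],0,0.6],[[0.2,1.1,9],0,0.6],[[0.2,1.1,11.5],0,0.6],[[0.2,1.1,13.3],0,0.6],[[0.2,1.1,13.4],0,0.6],[[0.2,1.1,13.4],0,0.4],[[0.2,1.1,13.4],0,0.2],[[0.2,1.1,13.4],0,0.1],[[0.2,1.1,13.4],0,0.1]]' --squeeze 30

```text
clock: 29.45
tcp_pos: [0.4605, -0.4295, 0.0154]
orientation: [0.001, 0.711, 0.704, -0.0]
wrist_force: [0.1, -0.2, 5.4]
finger_gap: 0.02
```

```bash
python3 f.py; python3 -c "
from h import *
shot('wrist','w12')
s=env.get_state();print(s['joint_pos'].round(2),s['finger_gap'])"
```

```text
29.45 [ 0.4605 -0.4295  0.0154] yaw -0.6 tool-force [-0.18  0.09 -5.39] world [ 0.08 -0.17  5.39] moment [-0.008  0.038 -0.01 ]
[-0.88  0.55 -0.14  0.88  0.   -0.87] 0.02022393701263795
```

View pics/w12.png

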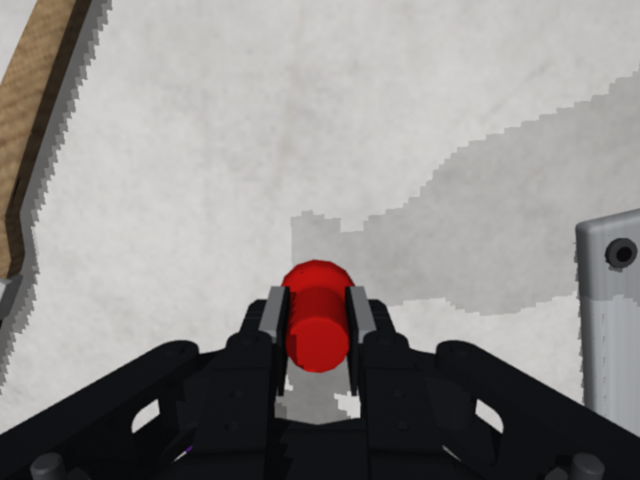

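Run:
```python
from plan import *
for n in("w6","w7","w10"):
    b,*c=load(n);hsv=cv2.cvtColor(b,cv2.COLOR_BGR2HSV);m=cv2.inRange(hsv,(22,150,60),(35,255,255))
    cn=max(cv2.findContours(m,0,2)[0],key=cv2.contourArea);e=cv2.fitEllipse(cv2.convexHull(cn));print(n,e[0],plane([e[0]],.012,*c)[0].round(4))
print(to([.5585,-.144,.10],83.4),to([.5585,-.144,.0285],83.4))
```

```text
w6 (160.13284301757812, 276.8223571777344) [ 0.5582 -0.1442  0.012 ]
w7 (111.01591491699219, 335.78460693359375) [ 0.5586 -0.1449  0.012 ]
w10 (134.9748077392578, 307.4385070800781) [ 0.5583 -0.1442  0.012 ]
([28.63, 9.53, -8.5], -84.0) ([28.65, 9.52, -1.35], -84.0)
```

Emit:
apply_moves --moves '[[[0,0,-4],0,0.1],[[0,0,-9],0,0.1],[[5,1.5,-11],-10,0.1],[[28.6,9.5,-11],-84,0.1],[[28.6,9.5,-11],-84,0.1],[[28.6,9.5,-11],-84,0.1],[[28.6,9.5,-11],-84,0.1],[[28.6,9.5,-11],-84,0.1],[[28.6,9.5,-11],-84,0.1],[[28.6,9.5,-11],-84,0.1]]'

```text
clock: 30.75
tcp_pos: [0.5574, -0.143, 0.1238]
orientation: [-0.0, 0.054, 0.999, 0.0]
wrist_force: [-0.0, -0.5, -0.5]
finger_gap: 0.02
```

Emit:
apply_moves --moves '[[[0,0,0],0,0.1],[[0,0,1],0,0.1],[[0,0,2],0,0.1],[[0,0,3.5],0,0.1],[[0,0,5],0,0.1],[[0,0,5],0,0.1],[[0,0,5],0,0.1],[[0,0,5],0,0.1],[[0,0,5],0,0.1],[[0,0,5],0,0.1]]'

```text
clock: 32.0
tcp_pos: [0.5578, -0.1437, 0.0743]
orientation: [0.0, 0.057, 0.998, -0.0]
wrist_force: [0.5, -0.5, 0.1]
finger_gap: 0.02
```

```bash
python3 f.py; python3 -c "
from plan import *
shot('wrist','w13');shot('side','s13')
s=env.get_state();print(s['joint_pos'].round(2),s['finger_gap']);print(to([.5583,-.1443,.0285],83.4))"
```

```text
32.0 [ 0.5578 -0.1437  0.0743] yaw 83.4 tool-force [-0.57 -0.46 -0.06] world [ 0.52 -0.52  0.06] moment [ 0.046 -0.026 -0.012]
[-0.39  0.41 -0.22  0.95  0.   -1.85] 0.020568365028480574
([-0.07, -0.06, 4.57], 0.0)
```

View pics/w13.png

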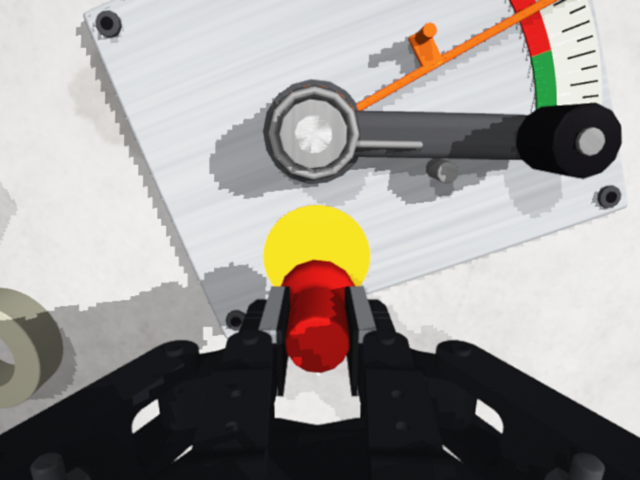

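View pics/s13.png

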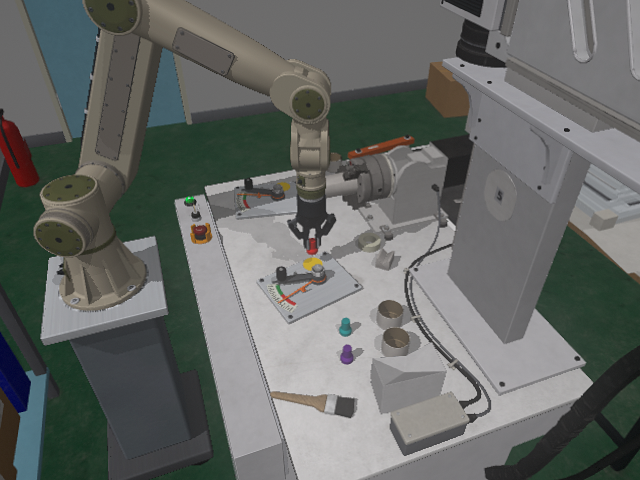

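The marker is held upright, with its foot at (318,285), above the yellow disc. I'll lower it.

Emit:
apply_moves --moves '[[[-0.1,-0.1,1],0,0.1],[[-0.1,-0.1,2],0,0.1],[[-0.1,-0.1,3],0,0.1],[[-0.1,-0.1,3.7],0,0.1],[[-0.1,-0.1,4.1],0,0.1],[[-0.1,-0.1,4.3],0,0.1],[[-0.1,-0.1,4.5],0,0.1],[[-0.1,-0.1,4.6],0,0.1],[[-0.1,-0.1,4.65],0,0.1],[[-0.1,-0.1,4.65],0,0.1]]'

```text
clock: 33.35
tcp_pos: [0.5585, -0.1448, 0.0276]
orientation: [0.0, 0.057, 0.998, 0.0]
wrist_force: [0.5, -0.5, -0.4]
finger_gap: 0.0202
```

```bash
python3 f.py; python3 -c "
from plan import *
shot('wrist','w14')"
```

```text
33.35 [ 0.5585 -0.1448  0.0276] yaw 83.4 tool-force [-0.56 -0.43  0.45] world [ 0.51 -0.49 -0.45] moment [ 0.008 -0.011 -0.039]
```

View pics/w14.png

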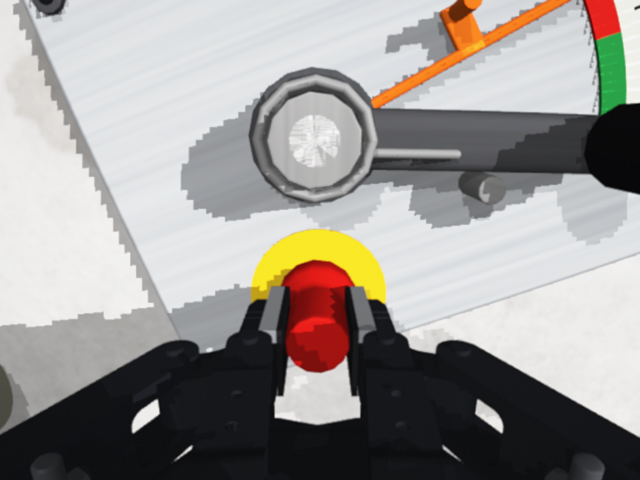

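Emit:
apply_moves --moves '[[[0,0,0.02],0,0.1],[[0,0,0.04],0,0.1],[[0,0,0.06],0,0.1],[[0,0,0.08],0,0.1],[[0,0,0.1],0,0.1],[[0,0,0.1],0,0.1],[[0,0,0.1],0,0.1],[[0,0,0.1],0,0.1],[[0,0,0.1],0,0.1],[[0,0,0.1],0,0.1]]'

```text
clock: 34.65
tcp_pos: [0.5586, -0.1448, 0.0273]
orientation: [0.0, 0.057, 0.998, -0.0]
wrist_force: [-0.9, -0.1, 7.6]
finger_gap: 0.0203
```

```bash
python3 f.py
```

```text
34.65 [ 0.5586 -0.1448  0.0273] yaw 83.4 tool-force [ 0.9  -0.21 -7.58] world [-0.93 -0.1   7.58] moment [-0.13   0.482 -0.013]
```

Emit:
apply_moves --moves '[[[0,0,-0.06],0,0.1],[[0,0,-0.06],0,0.1],[[0,0,-0.06],0,0.3],[[0,0,-0.06],0,0.4],[[0,0,-0.06],0,0.5],[[0,0,-0.06],0,0.5],[[0,0,-0.06],0,0.5],[[0,0,-0.5],0,0.5],[[0,0,-1.5],0,0.5],[[0,0,-3.5],0,0.5]]'

```text
clock: 35.9
tcp_pos: [0.558, -0.1446, 0.0618]
orientation: [-0.001, 0.057, 0.998, 0.0]
wrist_force: [0.3, 1.0, 0.6]
finger_gap: 0.0429
```

Emit:
apply_moves --moves '[[[0,0,-3],0,0.5],[[0,0,-6],0,0.5],[[0,4,-9],0,0.5],[[0,8,-11],0,0.5],[[0,10,-12],0,0.5],[[0,10,-12],0,0.5],[[0,10,-12],0,0.5],[[0,10,-12],0,0.5],[[0,10,-12],0,0.5],[[0,10,-12],0,0.5]]'

```text
clock: 37.15
tcp_pos: [0.5697, -0.0459, 0.1811]
orientation: [-0.0, 0.058, 0.998, 0.0]
wrist_force: [0.5, 0.7, 0.7]
finger_gap: 0.0428
```

```bash
python3 f.py; python3 -c "
from plan import *
shot('wrist','w15');b,*_=shot('side','s15')
cv2.imwrite('pics/s15c.png',cv2.resize(b[160:340,220:380],None,fx=3.3,fy=3.3,interpolation=2))"
```

```text
37.15 [ 0.5697 -0.0459  0.1811] yaw 83.4 tool-force [-0.38  0.75 -0.7 ] world [0.47 0.7  0.7 ] moment [0.014 0.023 0.026]
```

View pics/w15.png

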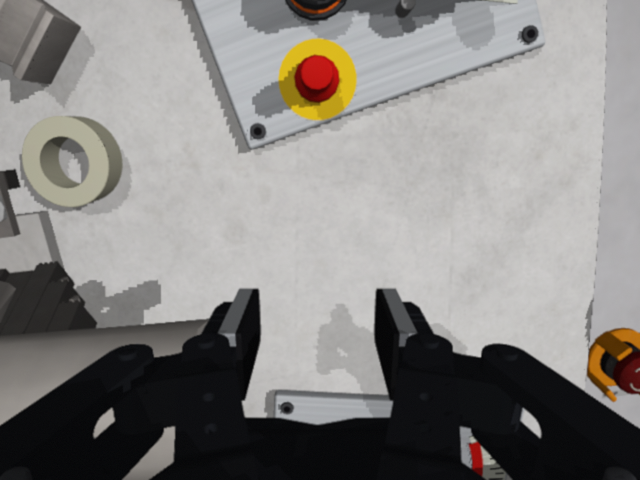

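View pics/s15c.png

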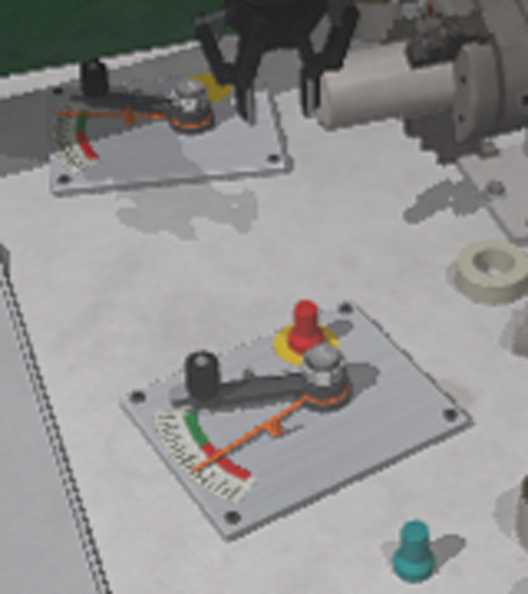

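Emit:
apply_moves --moves '[[[3,0,0],0,0.5],[[6,0,-2],0,0.5],[[10,0,-4],0,0.5],[[10,0,-4],0,0.5],[[10,0,-4],0,0.5],[[10,0,-4],0,0.5],[[10,0,-4],0,0.5],[[10,0,-4],0,0.5],[[10,0,-4],0,0.5],[[10,0,-4],0,0.5]]'

```text
clock: 38.5
tcp_pos: [0.4706, -0.034, 0.2214]
orientation: [-0.0, 0.057, 0.998, 0.0]
wrist_force: [0.4, 0.0, 0.8]
finger_gap: 0.0426
```

```bash
python3 f.py; python3 -c "
from plan import *
b,*_=shot('side','s16')
cv2.imwrite('pics/s16c.png',cv2.resize(b[160:430,220:440],None,fx=2.2,fy=2.2,interpolation=2))
print(env.hand_in())"
```

```text
38.5 [ 0.4706 -0.034   0.2214] yaw 83.4 tool-force [-0.39  0.09 -0.82] world [0.4  0.05 0.82] moment [-0.009  0.015  0.054]
the job is handed in; nothing more can be done
None
```

View pics/s16c.png

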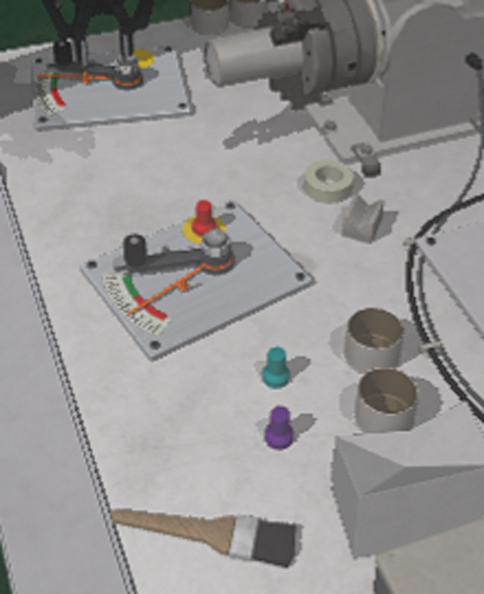

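Both tensioners are proofed, the right one is tired, and the red marker stands on its yellow disc. I handed the job in at about 38.5 s.

- **Loading:** each roller was pressed round its arc to about 12 N, held for over a second, and eased back to its stop. The readings during the holds were 11 to 12.4 N, and the highest total force I read was about 13 N. Forces were read only at the end of each move, so a brief peak in between would not have shown.
- **Readings:** the left hand stayed at about 0.15, in the green. The right hand stayed at about 0.52, in the red.
- **Marker:** the last pictures show it upright and near the centre of the right disc, with yellow visible all round the foot. Both levers are on their stops, the other things in view were not disturbed, and the gripper is clear of everything.
- **Disagreements:** the side and wrist cameras differed by up to about 8 mm on the left unit, so I used mainly the wrist view. A vertical rubbing force of up to about 6 N appeared on the fingers during the presses. I trimmed the height so that only 1 to 3 N was left during the holds.

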